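Fit the pendant clamp to the setting block and hold it home

TASK

Take the pendant clamp (the fixture with the rectangular two-jaw head that holds a pendant between four pins) out of the wooden rack and put its keyed shank into the bore in the top of the ball-shaped setting block: turn it until its key slips into the keyway, then keep pushing down against the ejector spring until the clamp's shoulder sits fully home on the block's steel bush. Finish while still gripping the clamp and holding it pushed home, so that I can tighten the clamping screw; do not let go. Leave the other two fixtures in the rack, and the glass, the dish and the tweezers, where they are.

Things in the scene. Friction and masses are not known exactly. Their poses are not given: they have to be found in the camera images.
- clamp: Pendant clamp, about 360 g, upright in one of the rack's three holes. Origin: centre of the foot of its shank; z up the shank, x towards the key. Round steel shank 20 mm in diameter, z 0 to 55 mm, foot coned to 14 mm over the lowest 5 mm; shoulder disc 38 mm in diameter, z 55 to 61 mm; above it the head. Pins and a round pendant with a white stone stand on top up to z 98 mm.
- clamp_head (a point): Centre of the clamp's head, 75 mm above its foot; axes as the clamp. Aluminium block of two jaws, 62 mm along x, 40 mm along y, 28 mm high (z -14 to 14 mm here). Grip the flat sides at y -20 and 20 mm. A knurled screw head 16 mm in diameter sticks out of the +x end (over the key), to x 44 mm.
- clamp_key (a point): Lower, rounded end of the feather key on the shank, 20 mm above the foot and 12 mm from the axis, on the clamp's +x side. The key is 6 mm wide, stands out to 14 mm from the axis and runs from 20 to 50 mm above the foot; below it the shank is plain.
- clamp_shoulder (a point): Centre of the underside of the clamp's shoulder (55 mm above the clamp's origin); axes as the clamp.
- block: Setting block, fixed: dark steel ball 124 mm in diameter in a rubber ring 144 mm in diameter, with a 100 mm turret on top, in which a steel bush with the bore stands. Origin: centre of its underside. A brass screw sticks out of the turret's side, below its face and above the ball, to 74 mm from the axis, on the keyway's side.
- turret_mouth (a point): Centre of the bore's mouth, on the flat top face of the bush (53 mm in diameter), 130 mm above the bench; turns with the turret: z up, x towards the keyway. Bore 22 mm in diameter; keyway 8 mm wide, to 15.5 mm from the axis, open at the top. With the key out of line the shank goes in 20 mm and the key rests on the face; in line it goes 55 mm, to the shoulder: home.
- turret (a joint): Angle of the block's turret (with bore and keyway) about the vertical, rad, growing anticlockwise from above; it turns stiffly (about 0.15 N m) from -1.6 to 1.6 and stays where it is left. At 0 the keyway points along the block's x.
- ejector (a joint): Travel of the spring pin in the bore, m: 0 up, 0.010 when the clamp is fully home. The clamp's foot meets it at 45 mm of depth; it pushes up with about 6 N there and 11 N at home, so a clamp that is let go rises again by several mm.
- rack: Fixed beech rack 246 x 68 mm, 66 mm high, long side along its x; origin at the centre of its underside. Three holes 31 mm in diameter, 60 mm deep, 88 mm apart along x; each fixture hangs in its hole with its shoulder lying on the rack's top.
- plate: Another fixture in the rack: same shank, key and shoulder, with a round 44 mm aluminium plate topped with brown pitch, 79 mm high in all. Origin: foot of its shank. To be left there.
- arbor: Another fixture in the rack: same shank, key and shoulder, with a slim stepped steel arbor 24 to 18 mm in diameter, 103 mm high in all. Origin: foot of its shank. To be left there.
- tumbler: Drinking glass, 62 mm in diameter, 85 mm high; origin at its underside. To be left alone.
- dish: Small aluminium dish of glass stones, 60 mm in diameter, 18 mm high; origin at its underside. To be left alone.
- tweezers: Steel tweezers 125 mm long, 7 mm high, lying on the bench; origin near the middle. To be left alone.
Not all that is in view belongs to the job. Leave any green or yellow look-alike of the clamp alone. Several things have the shape of the block; the one meant has the colours described above.

How it is judged:
By the outcome, as a careful person would: the job done as asked, in the order asked, and still so for the second after the job is handed in, while the arm keeps its last pose, push and grip.
It also fails if it takes over 45 s, if anything falls off the work surface, if the arm or the gripper's body presses on something with over 40 N, if the wrist force passes 120 N, or if a joint passes its speed limit or range.

ROBOT

A 6-joint arm with a two-finger parallel gripper is mounted at the origin on the work surface. World frame = base frame: x ahead of the robot, y to its left, z up, the work surface at z = 0. Lengths are in mm, angles in degrees, forces in N, time in s.
With the tool pointing down it reaches from about 250 to 775 mm from the base axis. Payload 4 kg.
Tool frame: the origin (TCP) lies at the very end of the fingers, on their centre line; the grasp point (between the pads) lies 19 mm behind it; z points along the fingers, y is the line along which they close (so a half turn about z gives the same grasp; the last joint's range is limited). The gripper opens to 85 mm and grips with 20 to 120 N. Pads are 22 mm wide; open, the fingers measure 114 mm over their backs; the gripper's body (76 mm by 85 mm) begins 54 mm behind the grasp point. The pads swing forward as they close: fully open they stand 13 mm farther back than shut.
Start: joints at [63.764, 4.996, 78.535, -0, 96.463, -5.907], TCP at [191.083, 515.76, 194.741] pointing down, gripper open.
Joint ranges: [-177.83, 177.83], [-43.37, 116.18], [15.69, 146.23], [-61.86, 241.86], [9.47, 152.12], [-147.06, 147.06]. Speed limits (degrees/s): [159.86, 159.86, 180, 180, 180, 180].

INTERFACE

Orientations are given as a 3x3 rotation matrix whose columns are the frame's x, y, z axes.
In Python, from station import manip, grab_frame, masks_of, spot_point gives the robot as it stands. The module is installed in compiled form; this text tells all that it offers.
- The arm moves only by the tool move_arm, never from a script. Its argument "steps" is a list that holds one entry, the list of rows, each a list of 4 numbers: the shift along the tool's x, y, z in cm, then the turn about the tool's z in degrees. A call has 1 to 8 rows; each row is the pose to reach, as a shift and turn from the pose commanded when the call began, along the tool's axes at that moment; what a row does not reach only later rows make up. A row lasts 1/12 s, in which the tool goes at most 41.7 mm and 7.16 degrees, less where a joint would pass 70% of its speed; a pose out of reach is approached as far as the arm can. A call with a gripper value outside its range is refused whole. "hand" is the closure, from -1 (fully open) to 1 (shut), set as the call begins (left out, the last holds). The fingers move at their own pace and stop on an object; the grip force is fixed at half the most. Time passes only in rows, so rows that repeat a pose let the fingers close. It gives the time, the measured TCP pose, the force, the opening and the grip force at its end, in the units of the state.
- manip.get_obs(): the state, without advancing time (a new reading comes with each control period).
- grab_frame(name): name is "side" or "top"; returns a dict with "color" (480x640x3 uint8, red, green, blue), "z_map" (480x640 float32, mm along the optical axis (not along the pixel's ray), 0 where there is no reading), "intrinsics" (3x3 intrinsics, pixels), "pose" (4x4, takes a point from camera to world coordinates). Camera axes: x right, y down, z forward; pixel columns grow to the right and rows downward; lengths in mm; the calibration is good to about 2 mm. A picture is of the moment at which its call begins.
- manip.sign_off(): hands the job in; it is judged then, once.
Trained networks look in a picture, given as the dict that the camera call returned (one of the last four; its "shot" number tells which), for a name from the list of things; names that differ only in an ending like _2 or _b are one class to them, and where a whole thing is asked for, a point or a joint stands for the part that bears it (a point fixed in the world has none). Each returns a list of dicts, best first, with "confidence" (0 to 1); they miss things now and then, are a little off and sometimes report something else, mostly with a low value. They report only what shows in the picture. A call takes as long as a camera call. They do not tell look-alikes from the thing itself.
- masks_of(query, picture): "pixels" (480x640 bool, what is visible of it) and "at" ([column, row] in pixels, amid what is visible of it).
- spot_point(query, picture): "at" ([column, row] in pixels: a listed point, or the origin of a listed thing).
The state is a dict: "t": time; "q": joint angles; "qvel": joint speeds; "effort": joint torques, N m; "position": TCP position; "tool_rot": TCP orientation; "wrist_force": force on the tool from outside, world axes, zero at the start; "moment": the same for the moment, N m; "grip_width": finger opening in mm; "grasp_force": force on a finger pad.
Only numpy, scipy, OpenCV 4.12 (cv2) and the standard library are available. Lean on these libraries where they do the work, as an engineer would, in place of code of your own. Each camera call takes 0.05 s, during which the arm holds its last target. There are 200 camera calls.

## Working session

There is one attempt and no reset: what is moved stays moved. The work goes in short steps, Python scripts to look and compute and a tool call to move; the robot and the scene stay as the last step left them, time stands still between calls to the robot, and variables do not carry over. Pictures are saved under pics/ and viewed, at most 10 in all, crops included, and the job is handed in when it is done.

Besides the shell and the picture viewer there is one more tool, called after "Call:" as a command line: name --argument value ..., lists and objects as JSON in quotes. move_arm: Moves the arm, as the interface text tells. Its arguments: {"type":"object","properties":{"steps":{"type":"array","items":{"type":"array","items":{"type":"array","items":{"type":"number"}}}},"hand":{"type":"number"}},"required":["steps"]}

```bash
mkdir -p pics
cat > h.py <<'E'
import numpy as np, cv2
from station import manip, grab_frame, masks_of, spot_point
def world(f,px,z=None):
    K=f["intrinsics"];T=f["pose"];u,v=px
    r=np.array([(u-K[0,2])/K[0,0],(v-K[1,2])/K[1,1],1.])
    if z is None:
        d=f["z_map"][int(round(v)),int(round(u))]
    else:
        rw=T[:3,:3]@r; d=(z-T[2,3])/rw[2]
    return (T@np.append(r*d,1))[:3]
def cloud(f):
    K=f["intrinsics"];T=f["pose"];d=f["z_map"].astype(float)
    v,u=np.mgrid[:480,:640]
    P=np.stack([(u-K[0,2])/K[0,0]*d,(v-K[1,2])/K[1,1]*d,d],-1)
    W=P@T[:3,:3].T+T[:3,3]; W[d==0]=np.nan
    return W
def save(n,im): cv2.imwrite(f"pics/{n}.png",im[:,:,::-1])
E
python3 - <<'E'
from h import *
for n in("top","side"):
    f=grab_frame(n);save(n+"1",f["color"])
    print(n,f["pose"].round(2).tolist())
    for q in("clamp","clamp_head","clamp_key","block","turret_mouth","rack"):
        print(q,[(np.round(s["at"]).tolist(),round(s["confidence"],2)) for s in spot_point(q,f)][:4],
          [(np.round(s["at"]).tolist(),round(s["confidence"],2)) for s in masks_of(q,f)][:4] if q in("clamp","block","rack") else "")
E
```

```text
top [[0.03, -0.99, 0.1, 380.68], [-1.0, -0.03, 0.01, -50.98], [-0.01, -0.1, -0.99, 1225.16], [0.0, 0.0, 0.0, 1.0]]
clamp [([409.0, 330.0], 0.75), ([482.0, 278.0], 0.61), ([404.0, 188.0], 0.53)] [([415.0, 335.0], 0.89), ([424.0, 266.0], 0.57)]
clamp_head [([418.0, 334.0], 0.93), ([494.0, 277.0], 0.78), ([424.0, 271.0], 0.58)] 
clamp_key [] 
block [([199.0, 230.0], 0.95), ([190.0, 324.0], 0.8)] [([196.0, 229.0], 0.86), ([188.0, 323.0], 0.66)]
turret_mouth [([173.0, 333.0], 0.67), ([186.0, 219.0], 0.57)] 
rack [([408.0, 228.0], 0.97)] [([406.0, 221.0], 0.88), ([420.0, 269.0], 0.6)]
side [[0.82, -0.36, 0.45, 139.85], [-0.58, -0.53, 0.62, -537.49], [0.02, -0.77, -0.64, 608.15], [0.0, 0.0, 0.0, 1.0]]
clamp [([280.0, 400.0], 0.72), ([403.0, 436.0], 0.65), ([348.0, 358.0], 0.55)] [([352.0, 325.0], 0.97), ([276.0, 374.0], 0.7), ([245.0, 184.0], 0.7), ([409.0, 412.0], 0.59)]
clamp_head [([412.0, 411.0], 0.82), ([353.0, 326.0], 0.75), ([276.0, 366.0], 0.65)] 
clamp_key [([391.0, 426.0], 0.86)] 
block [([158.0, 234.0], 0.96), ([249.0, 206.0], 0.68)] [([246.0, 182.0], 0.88), ([153.0, 211.0], 0.6)]
turret_mouth [([143.0, 183.0], 0.98), ([242.0, 153.0], 0.88)] 
rack [([380.0, 332.0], 0.69)] [([384.0, 329.0], 0.56), ([351.0, 326.0], 0.33)]
```

View pics/top1.png

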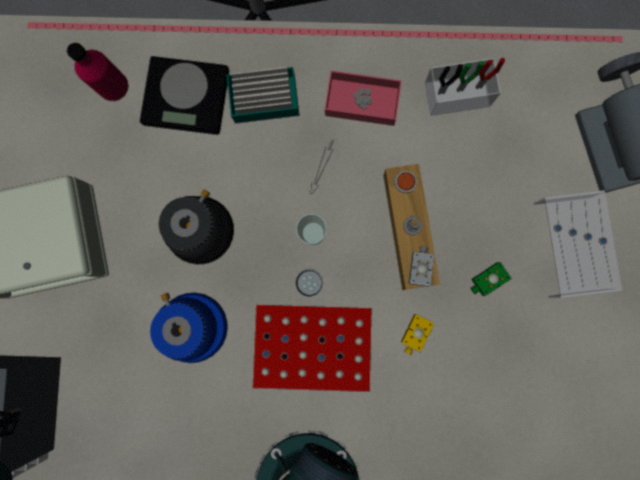

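View pics/side1.png

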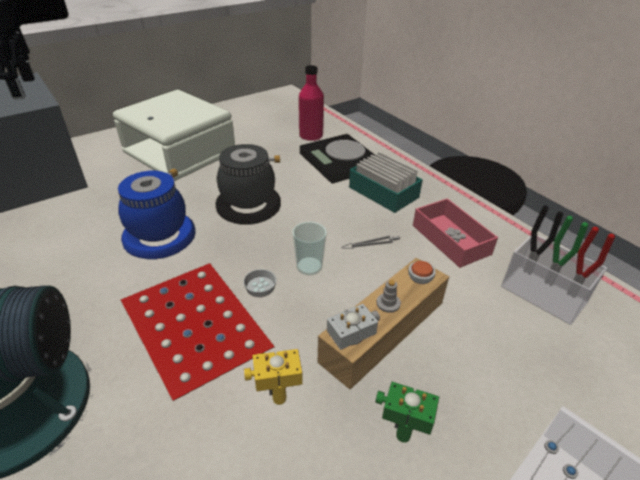

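The top picture shows three clamp look-alikes: grey in the rack at (423,268), green at (491,278) and yellow at (418,334). Two things have the block's shape: black at (196,229) and blue at (188,323). The grey clamp in the rack and the dark steel block fit the description, so I'll confirm them in one enlarged crop and measure them.

Run:
```python
from h import *
t=grab_frame("top");s=grab_frame("side")
def crop(f,c,w,h,k): 
    x,y=c; return cv2.resize(f["color"][y-h//2:y+h//2,x-w//2:x+w//2],None,fx=k,fy=k,interpolation=cv2.INTER_CUBIC)
im=np.vstack([np.hstack([crop(t,(423,262),80,60,5),crop(s,(352,325),80,60,5)]),np.hstack([crop(t,(195,222),80,60,5),crop(s,(248,165),80,60,5)])])
save("crop1",im)
for n,f,box in(("top",t,(400,240,450,295)),("side",s,(320,295,390,360))):
    W=cloud(f);u0,v0,u1,v1=box;P=W[v0:v1,u0:u1].reshape(-1,3);P=P[(P[:,2]>94)&(P[:,2]<104)]
    if len(P): print(n,"head",len(P),P.mean(0).round(1),cv2.minAreaRect(P[:,:2].astype(np.float32)))
for n,f,box in(("top",t,(140,180,250,270)),("side",s,(205,135,295,225))):
    W=cloud(f);u0,v0,u1,v1=box;P=W[v0:v1,u0:u1].reshape(-1,3)
    print(n,"z pct",np.nanpercentile(P[:,2],[50,80,90,95,98]).round(1))
    Q=P[(P[:,2]>125)&(P[:,2]<135)]
    if len(Q): print("bush",len(Q),Q.mean(0).round(1),cv2.minEnclosingCircle(Q[:,:2].astype(np.float32)))
    hsv=cv2.cvtColor(f["color"],cv2.COLOR_RGB2HSV)[v0:v1,u0:u1].reshape(-1,3)
    m=(hsv[:,0]>8)&(hsv[:,0]<28)&(hsv[:,1]>120)&(hsv[:,2]>80)&(P[:,2]>70)
    print("brass",m.sum(),P[m].mean(0).round(1))
    for r in spot_point("turret_mouth",f)[:2]: print("mouth",r["at"],r["confidence"],world(f,r["at"],130).round(1))
for n,f in(("top",t),("side",s)):
    for r in spot_point("clamp_head",f)[:3]: print(n,"chead",r["at"],world(f,r["at"],86).round(1))
o=manip.get_obs();print(o["tool_rot"],o["wrist_force"],o["grip_width"])
```

```text
top head 562 [ 439.8 -208.1   99.4] ((444.84967041015625, -209.0630340576172), (40.381649017333984, 73.09149932861328), 83.95760345458984)
side head 875 [ 435.8 -212.8  100.4] ((461.1392822265625, -211.734375), (41.36196517944336, 110.408203125), 85.33941650390625)
top z pct [  2.3 125.1 128.7 130.1 131.4]
bush 1982 [511.9 244.2 128.8] ((522.4459838867188, 239.29312133789062), 61.58777618408203)
brass 39 [555.2 221.4 113.7]
mouth [183.4, 222.7] 0.75 [511.9 246.1 130. ]
mouth [174.0, 330.9] 0.74 [309.4 252.4 130. ]
side z pct [ 23.2 103.7 129.4 130.7 131.5]
bush 1049 [508.  239.2 130.1] ((519.9614868164062, 239.0247039794922), 61.33012390136719)
brass 20 [566.4 207.1 123.6]
mouth [143.8, 185.2] 0.64 [304.1 246.8 130. ]
mouth [240.8, 152.1] 0.57 [511.8 259.2 130. ]
top chead [421.2, 267.8] [ 441.6 -209.8   86. ]
top chead [415.7, 335.3] [ 311.8 -200.9   86. ]
top chead [491.0, 273.1] [ 435.1 -344.9   86. ]
side chead [352.5, 326.9] [ 439.  -210.3   86. ]
side chead [274.9, 367.4] [ 311.6 -206.4   86. ]
side chead [412.4, 409.4] [ 418.8 -354.5   86. ]
[[-9.37695188e-01  3.47458966e-01  4.14374046e-05]
 [ 3.47458969e-01  9.37695184e-01  7.95532026e-05]
 [-1.12141812e-05  8.89944531e-05 -9.99999996e-01]] [-0.25114517 -0.15414115  0.2856605 ] 85.46216609805123
```

View pics/crop1.png

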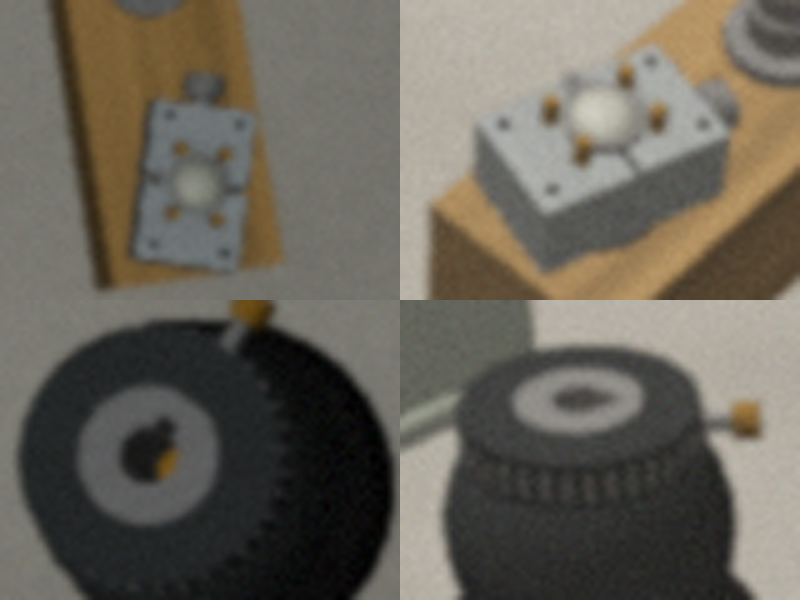

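The crop confirms both. The grey two-jaw clamp is in the rack's end hole, with its screw towards +x and a bit to -y. The dark block has its keyway and brass screw on the same side, about -30°. One finer measurement of both angles, then I'll move.

```bash
cat >> h.py <<'E'
def rect(f,c,half,z,k=8):
    "rectify plane z; image col -> +x world, row -> -y world; k px/mm"
    K=f["intrinsics"];T=np.linalg.inv(f["pose"]);n=int(2*half*k)
    g=(np.arange(n)+.5)/k-half
    X,Y=np.meshgrid(c[0]+g,c[1]-g)
    P=np.stack([X,Y,np.full_like(X,z)],-1)@T[:3,:3].T+T[:3,3]
    return cv2.remap(f["color"],(P[...,0]/P[...,2]*K[0,0]+K[0,2]).astype(np.float32),(P[...,1]/P[...,2]*K[1,1]+K[1,2]).astype(np.float32),cv2.INTER_CUBIC)
def avg(n,m=4):
    fs=[grab_frame(n) for _ in range(m)]
    f=fs[-1]; f["color0"]=f["color"]; f=dict(f); f["color"]=np.mean([a["color"] for a in fs],0).astype(np.uint8); return f
E
python3 - <<'E'
from h import *
t=avg("top",4);s=avg("side",4)
A=[]
for f in(t,s):
    a=rect(f,(511,244),40,130,5); b=rect(f,(440,-210),60,100,3.3333)
    A.append(np.hstack([cv2.resize(a,(400,300*4//3))[:300*4//3],cv2.resize(b,(400,400))]))
save("rect1",cv2.resize(np.vstack(A),(600,600)))
W=cloud(t)
for n,f in(("top",t),("side",s)):
    # head: bright low-saturation region at z=100 plane
    b=rect(f,(440,-210),60,100,4); hsv=cv2.cvtColor(b,cv2.COLOR_RGB2HSV)
    # bush ring
    a=rect(f,(511,244),40,130,8); g=cv2.GaussianBlur(cv2.cvtColor(a,cv2.COLOR_RGB2GRAY),(0,0),4)
    v,_=cv2.threshold(g,0,255,cv2.THRESH_OTSU); m=(g>v).astype(np.uint8)
    cs,h=cv2.findContours(m,cv2.RETR_CCOMP,cv2.CHAIN_APPROX_NONE)
    o=max(cs,key=cv2.contourArea); (cx,cy),(d1,d2),an=cv2.fitEllipse(cv2.convexHull(o))
    print(n,"bush centre",511+(cx/8-40),244-(cy/8-40),"d",d1/8,d2/8)
    W=cloud(f)
    P=W[240:295,400:450] if n=="top" else W[295:360,320:390]
    P=P.reshape(-1,3);P=P[(abs(P[:,2]-100)<5)&(abs(P[:,0]-435)<45)]
    h,r=np.polyfit(P[:,0],P[:,1],1);print(n,"n",len(P),np.degrees(np.arctan(h)))
    R=[abs(np.ptp(P[:,:2]@np.array([-np.sin(q),np.cos(q)]))) for q in np.radians(np.arange(-20,15))]
E
```

```text
top bush centre 512.1700782775879 244.68616485595703 d 53.27581024169922 53.84803009033203
top n 559 -3.344603512623523
side bush centre 511.3492889404297 247.97769165039062 d 53.465736389160156 55.7144775390625
side n 855 -5.294083148915516
```

View pics/rect1.png

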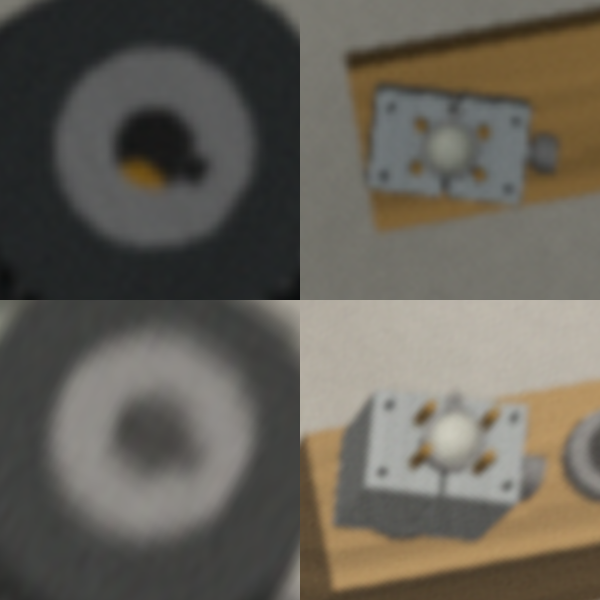

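Call:
move_arm --steps '[[[-4,-5,0,-5],[-8,-10,0,-10],[-12,-15,0,-14],[-16,-20,0,-14],[-20,-25,0,-14],[-24,-29.5,0,-14],[-26,-32,0,-14],[-28,-34.5,0,-14]]]' --hand -1

```text
t: 2.37
position: [297.7, 198.2, 195.0]
tool_rot: [[-0.994, 0.109, 0.001], [0.109, 0.994, 0.001], [-0.001, 0.001, -1.0]]
wrist_force: [1.6, -0.2, 0.8]
grip_width: 85.8
grasp_force: 0.0
```

Call:
move_arm --steps '[[[-2.3,-4.8,0,0],[-4.6,-9.7,0,0],[-6.9,-14.5,0,0],[-9.2,-19.4,0,0],[-11.5,-24.3,0,0],[-13.8,-29.1,0,0],[-16.1,-34,0,0],[-18.5,-38.9,0,0]]]'

```text
t: 3.03
position: [406.7, -117.4, 195.1]
tool_rot: [[-0.994, 0.111, 0.001], [0.111, 0.994, -0.0], [-0.001, -0.0, -1.0]]
wrist_force: [1.2, 1.4, 0.3]
grip_width: 86.0
grasp_force: 0.0
```

Call:
move_arm --steps '[[[-1.8,-3.7,0,0],[-3.6,-7.4,0,0],[-4.2,-8.7,0,0],[-4.2,-8.7,0,0],[-4.2,-8.7,0,0]]]'

```text
t: 3.45
position: [438.4, -206.2, 194.3]
tool_rot: [[-0.994, 0.111, -0.001], [0.111, 0.994, 0.002], [0.001, 0.001, -1.0]]
wrist_force: [-0.2, 0.7, 0.5]
grip_width: 85.2
grasp_force: 0.0
```

Run:
```python
from h import *
o=manip.get_obs();print(o["position"],o["tool_rot"].round(4).tolist(),o["q"].round(1),o["t"])
t=avg("top",3);s=avg("side",3)
for n,f,c in(("top",t,(512.2,244.7)),("side",s,(511.4,248))):
    g=cv2.cvtColor(rect(f,c,25,130,8),cv2.COLOR_RGB2GRAY)
    p=cv2.warpPolar(g,(200,360),(200,200),200,cv2.INTER_LINEAR)  # rows deg clockwise in image = -world
    band=p[:,int(12.5*8):int(15*8)].mean(1).astype(float)
    band=np.convolve(np.tile(band,3),np.ones(9)/9,"same")[360:720]
    w=np.clip(np.median(band)-band-8,0,None); a=np.arange(360)
    i=np.arange(-30,91)%360; a=np.where(i>180,i-360,i)
    print(n,"keyway world deg",-(w[i]*a).sum()/w[i].sum(),"argmin",-a[band[i].argmin()],"median",np.median(band),band[i].min())
    bore=(g[100:300,100:300]<np.median(band)*.75)
save("hover",s["color"])
```

```text
[ 438.38873832 -206.15636276  194.28295007] [[-0.9938, 0.1115, -0.0011], [0.1115, 0.9938, 0.0016], [0.0013, 0.0015, -1.0]] [ -31.9   -3.3   87.     0.    96.4 -115.5] 3.45
top keyway world deg -29.103180162639294 argmin -29 median 103.84722222222221 46.01666666666666
side keyway world deg -30.298048930199933 argmin -31 median 142.2472222222222 116.18333333333332
```

View pics/hover.png

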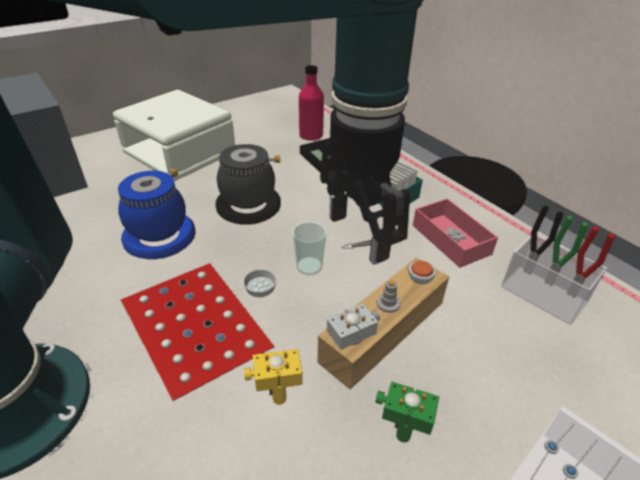

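Call:
move_arm --steps '[[[-0.05,-0.15,2,0],[-0.05,-0.15,5,0],[-0.05,-0.15,8,0],[-0.05,-0.15,10,0],[-0.05,-0.15,11.5,0],[-0.05,-0.15,12.3,0],[-0.05,-0.15,12.6,0],[-0.05,-0.15,12.6,0]]]'

```text
t: 4.42
position: [438.9, -207.3, 68.7]
tool_rot: [[-0.994, 0.11, -0.0], [0.11, 0.994, 0.0], [0.0, 0.0, -1.0]]
wrist_force: [-0.4, -0.1, -0.6]
grip_width: 85.5
grasp_force: 0.0
```

Call:
move_arm --steps '[[[0,0,0,0],[0,0,0,0],[0,0,0,0],[0,0,0,0],[0,0,0,0],[0,0,0,0],[0,0,0,0],[0,0,0,0]]]' --hand 1

```text
t: 5.08
position: [440.1, -209.9, 70.6]
tool_rot: [[-0.994, 0.111, 0.003], [0.111, 0.994, -0.005], [-0.003, -0.004, -1.0]]
wrist_force: [-0.9, -3.7, 4.2]
grip_width: 0.3
grasp_force: 5.3
```

Run:
```python
from h import *
o=manip.get_obs();print(o["position"],o["grip_width"],o["grasp_force"],o["wrist_force"],o["t"])
s=grab_frame("side");t=grab_frame("top")
a=cv2.resize(s["color"][220:400,250:490],(800,600))
b=cv2.resize(t["color"][200:320,370:530],(400,300))
save("g1",a); a[:200,:267]=cv2.resize(b,(267,200));save("g1",a)
o=manip.get_obs();print(o["position"],o["grip_width"],o["grasp_force"],o["wrist_force"],o["t"])
```

```text
[ 440.05242227 -209.88619115   70.59365419] 0.2834599629914042 5.335628315806389 [-0.92009413 -3.67026084  4.2122252 ] 5.0833
[ 440.04711175 -209.7707329    70.54993229] 0.5742760310374558 5.509263798594475 [-0.77421196 -4.11698342  4.91420617] 5.1833
```

View pics/g1.png

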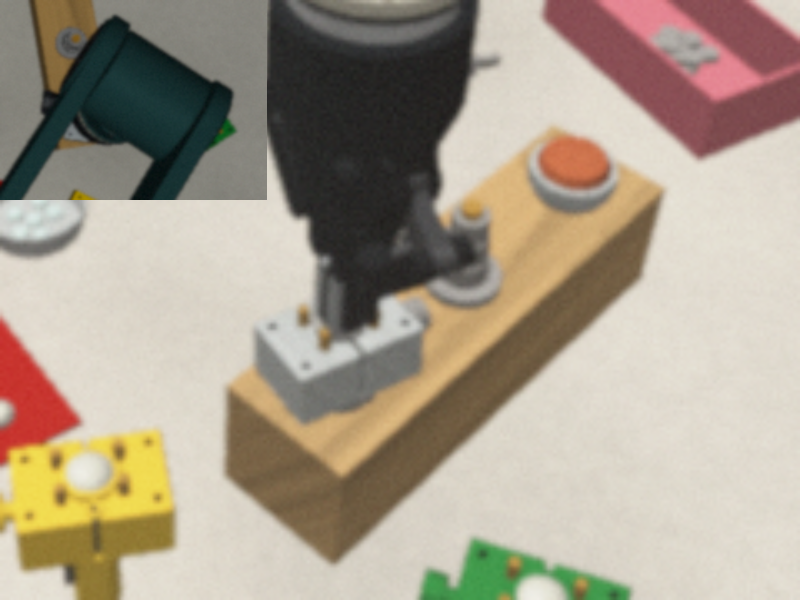

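The side crop shows the fingers shut at about (345,320), amid the pins. They are either over the head or behind it, not around it. I'll measure from depth where the fingertips really are.

Run:
```python
from h import *
s=grab_frame("side");W=cloud(s)
for r in range(296,326,3):
    print(r,[W[r,c].round(0).tolist() for c in (347,351,355,359)],s["color"][r,[347,351,355,359]].mean(1).round())
P=W[295:360,320:390].reshape(-1,3);C=s["color"][295:360,320:390].reshape(-1,3).mean(1)
Q=P[(abs(P[:,2]-100)<4)&(C>90)];print(len(Q),Q.mean(0),cv2.minAreaRect(Q[:,:2].astype(np.float32)))
o=manip.get_obs();print(o["q"],o["tool_rot"].round(4).tolist())
```

```text
296 [[428.0, -206.0, 152.0], [426.0, -216.0, 162.0], [427.0, -222.0, 167.0], [435.0, -222.0, 162.0]] [83. 38. 36. 48.]
299 [[429.0, -205.0, 146.0], [426.0, -216.0, 157.0], [428.0, -222.0, 161.0], [431.0, -226.0, 163.0]] [119.  47.  42.  47.]
302 [[427.0, -207.0, 142.0], [426.0, -217.0, 152.0], [429.0, -222.0, 154.0], [424.0, -235.0, 169.0]] [72. 46. 35. 38.]
305 [[429.0, -207.0, 135.0], [429.0, -214.0, 141.0], [431.0, -220.0, 146.0], [424.0, -235.0, 163.0]] [78. 87. 44. 45.]
308 [[428.0, -207.0, 130.0], [429.0, -214.0, 135.0], [nan, nan, nan], [423.0, -237.0, 160.0]] [79. 94. 39. 37.]
311 [[428.0, -209.0, 125.0], [431.0, -213.0, 128.0], [430.0, -222.0, 136.0], [438.0, -221.0, 130.0]] [75. 90. 38. 45.]
314 [[427.0, -210.0, 121.0], [431.0, -214.0, 123.0], [431.0, -221.0, 128.0], [439.0, -221.0, 123.0]] [76. 89. 43. 48.]
317 [[428.0, -209.0, 114.0], [430.0, -215.0, 117.0], [431.0, -222.0, 124.0], [440.0, -221.0, 116.0]] [116.  86.  41.  94.]
320 [[425.0, -213.0, 113.0], [432.0, -214.0, 109.0], [437.0, -216.0, 108.0], [444.0, -217.0, 104.0]] [125. 101. 110. 191.]
323 [[424.0, -214.0, 108.0], [432.0, -215.0, 104.0], [436.0, -218.0, 104.0], [440.0, -222.0, 105.0]] [ 91. 189. 167. 206.]
535 [ 431.22889403 -211.24585386  101.50489809] ((444.1615905761719, -206.95851135253906), (41.79182815551758, 74.5494384765625), 84.53431701660156)
[ -32.06745953    0.2231873    97.82154664   -0.1186913    81.67991063
 -115.69362016] [[-0.9938, 0.1107, 0.003], [0.1107, 0.9938, -0.0043], [-0.0034, -0.0039, -1.0]]
```

The fingertips end at z≈109 on the pendant stone, though the reported TCP is 71 mm, so the tips are ~38 mm above what is reported. I'll rise and check that offset in free air.

Call:
move_arm --steps '[[[0,0,-2,0],[0,0,-5,0],[0,0,-6,0],[0,0,-6,0],[0,0,-6,0]]]'

```text
t: 5.65
position: [439.1, -207.6, 128.5]
tool_rot: [[-0.994, 0.11, 0.001], [0.11, 0.994, 0.0], [-0.001, 0.0, -1.0]]
wrist_force: [-0.1, 0.6, 0.5]
grip_width: 0.1
grasp_force: 0.0
```

```bash
cat > m.py <<'E'
from h import *
def tips(box=70,ref=20):
    o=manip.get_obs();p=o["position"]
    for n in("side","top"):
        f=grab_frame(n);W=cloud(f);C=f["color"].mean(2)
        m=(abs(W[...,0]-p[0])<box)&(abs(W[...,1]-p[1])<box)&(W[...,2]>112)&(C<110)&(W[...,2]<p[2]+90)
        P=W[m]
        if len(P):
            print(n,len(P),"z pct",np.percentile(P[:,2],[.5,2,5,10]).round(1)); L=P[P[:,2]<np.percentile(P[:,2],8)];print(" low pts",L.mean(0).round(1),L.min(0).round(1),L.max(0).round(1))
    print(p.round(1),o["grip_width"],o["wrist_force"].round(1),o["t"])
E
python3 -c "
from m import *
tips()"
```

```text
side 442 z pct [170.7 173.3 175.1 177.9]
 low pts [ 430.1 -212.4  174.4] [ 426.  -219.8  170.3] [ 440.7 -201.1  177.2]
[ 439.1 -207.6  128.5] 0.07131365865198407 [-0.1  0.6  0.5] 5.65
```

Call:
move_arm --steps '[[[0,0,0,0],[0,0,0,0],[0,0,0,0],[0,0,0,0],[0,0,0,0],[0,0,0,0],[0,0,0,0],[0,0,1,0]]]' --hand -1

```text
t: 6.42
position: [440.4, -208.6, 120.7]
tool_rot: [[-0.994, 0.11, 0.004], [0.11, 0.994, -0.003], [-0.005, -0.002, -1.0]]
wrist_force: [0.5, -0.0, 0.8]
grip_width: 85.4
grasp_force: 0.0
```

Run:
```python
from m import *
tips()
s=grab_frame("side");save("g2",cv2.resize(s["color"][220:400,250:490],(800,600)))
```

```text
side 568 z pct [172.3 174.  176.4 179.1]
 low pts [ 440.2 -182.8  175.4] [ 423.6 -257.3  171.9] [ 454.3 -163.1  178.1]
[ 440.4 -208.6  120.7] 85.3607851079096 [ 0.5 -0.   0.8] 6.4167
```

View pics/g2.png

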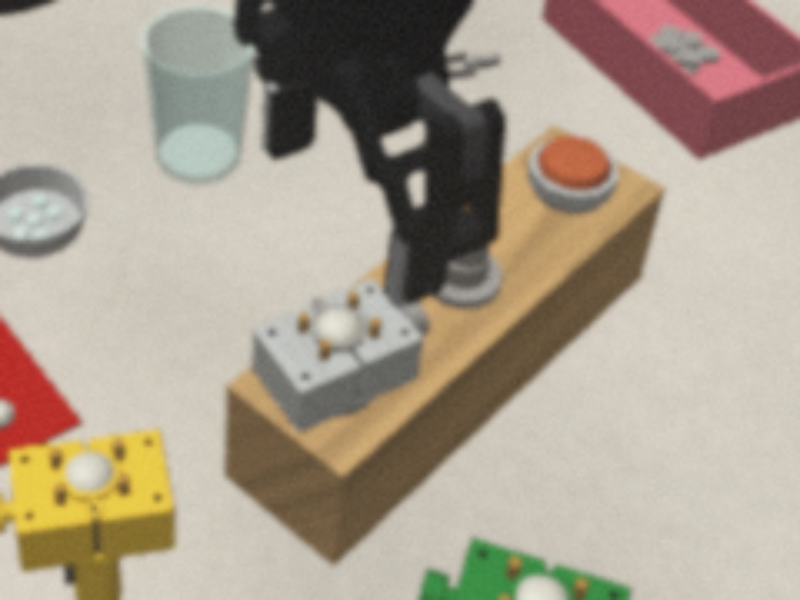

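The picture shows the head intact at (340,350), with the open fingers straddling it. Their tips are at z≈172 for a reported 120.7, so 38 mm plus the 13 mm swing: reported z is 38 mm too low throughout. I'll descend to a reported 32.

Call:
move_arm --steps '[[[0,0,2,0],[0,0,4.5,0],[0,0,6.5,0],[0,0,7.6,0],[0,0,8.3,0],[0,0,8.65,0],[0,0,8.65,0],[0,0,8.65,0]]]'

```text
t: 7.23
position: [439.8, -208.2, 33.2]
tool_rot: [[-0.994, 0.11, 0.002], [0.11, 0.994, -0.001], [-0.002, -0.001, -1.0]]
wrist_force: [-0.1, -0.5, 0.4]
grip_width: 85.8
grasp_force: 0.0
```

Call:
move_arm --steps '[[[0,0,0,0],[0,0,0,0],[0,0,0,0],[0,0,0,0],[0,0,0,0],[0,0,0,0],[0,0,0,0]]]' --hand 1

```text
t: 7.82
position: [439.6, -208.4, 33.1]
tool_rot: [[-0.994, 0.11, 0.002], [0.11, 0.994, -0.001], [-0.002, -0.001, -1.0]]
wrist_force: [-0.8, -0.5, 4.8]
grip_width: 38.6
grasp_force: 61.8
```

Call:
move_arm --steps '[[[0,0,-2,0],[0,0,-5,0],[0,0,-8.5,0],[0,0,-12,0],[0,0,-15,0],[0,0,-16.5,0],[0,2,-16.8,3]]]'

```text
t: 8.4
position: [442.1, -190.8, 203.1]
tool_rot: [[-0.986, 0.167, 0.004], [0.167, 0.986, -0.004], [-0.005, -0.004, -1.0]]
wrist_force: [0.8, -0.9, -2.6]
grip_width: 39.5
grasp_force: 62.4
```

Call:
move_arm --steps '[[[0,3.9,0,4],[0.1,7.8,0,8],[0.15,11.7,0,12],[0.2,15.6,0,16],[0.2,19.5,0,20],[0.3,23.4,0,20],[0.3,27.3,0,20],[0.4,31,0,20]]]'

```text
t: 9.07
position: [486.3, 120.9, 198.2]
tool_rot: [[-0.872, 0.489, -0.004], [0.489, 0.872, 0.0], [0.003, -0.002, -1.0]]
wrist_force: [0.4, 0.4, -3.9]
grip_width: 39.0
grasp_force: 62.3
```

Call:
move_arm --steps '[[[1,3.1,0,0],[2,6.2,0,0],[2.9,9.2,0,0],[3.6,11.2,1,0],[3.9,12.2,2,0],[3.9,12.2,3,0],[3.9,12.2,3,0],[3.9,12.2,3,0]]]'

```text
t: 9.73
position: [512.0, 242.5, 168.0]
tool_rot: [[-0.871, 0.491, -0.005], [0.491, 0.871, -0.002], [0.003, -0.004, -1.0]]
wrist_force: [0.0, 0.6, -3.6]
grip_width: 39.4
grasp_force: 62.3
```

```bash
cat > c.py <<'E'
from h import *
o=manip.get_obs();p=o["position"];print(p.round(1),o["tool_rot"].round(3).tolist(),o["wrist_force"].round(1),o["t"])
f=avg("side",3);W=cloud(f);C=f["color"].mean(2)
zt=p[2]-22+89-11+11
m=(np.hypot(W[...,0]-p[0],W[...,1]-p[1])<35)&(W[...,2]<p[2]-22+11+55)&(W[...,2]>133)
P=W[m];print("shank pts",len(P),np.nanpercentile(P[:,2],[1,50,99]).round(1))
m2=m&(W[...,2]>p[2]-22+3)&(W[...,2]<p[2]-22+52)
Q=W[m2]; print("shank mean",Q.mean(0).round(1))
for q in("clamp","clamp_key","clamp_shoulder","turret_mouth"):
    f["color"]=f["color0"]
    print(q,[(np.round(s["at"],1).tolist(),round(s["confidence"],2)) for s in spot_point(q,f)][:3])
for z,n in((130,"mouth"),): pass
save("hb",cv2.resize(f["color"][70:220,150:350],(800,600)))
E
python3 c.py
```

```text
[512.  242.5 168. ] [[-0.871, 0.491, -0.005], [0.491, 0.871, -0.002], [0.003, -0.004, -1.0]] [ 0.   0.6 -3.6] 9.7333
shank pts 297 [133.1 180.1 211.7]
shank mean [509.2 237.3 176.6]
clamp [([402.5, 439.0], 0.83), ([277.6, 398.8], 0.69), ([243.2, 145.3], 0.65)]
clamp_key [([271.5, 393.7], 0.73), ([248.7, 135.9], 0.72), ([395.2, 425.1], 0.64)]
clamp_shoulder [([406.3, 412.5], 0.97), ([239.5, 124.1], 0.65), ([278.6, 378.2], 0.56)]
turret_mouth [([241.3, 151.2], 0.81), ([144.2, 183.1], 0.66), ([239.4, 109.7], 0.4)]
```

View pics/hb.png

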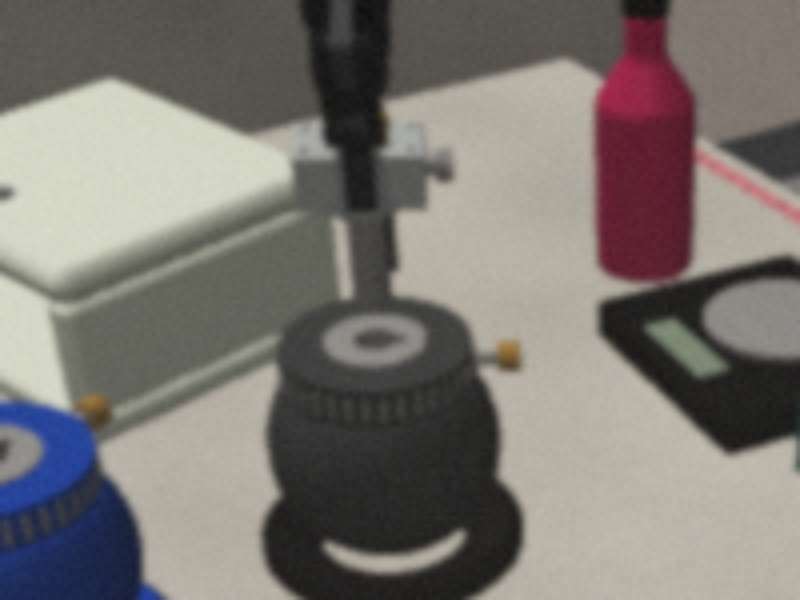

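```bash
cat > d.py <<'E'
from h import *
o=manip.get_obs();p=o["position"]
f=grab_frame("side");W=cloud(f);C=f["color"].mean(2)
for r in range(100,152,3): print(r,[W[r,c].round(0).tolist() for c in (236,240,244)],C[r,[236,240,244]].round())
m=(np.hypot(W[...,0]-p[0],W[...,1]-p[1])<45)&(C>100)
z=W[m][:,2];h,e=np.histogram(z,np.arange(125,262,3));print([(int(a),int(b)) for a,b in zip(e,h) if b>3])
E
python3 d.py
```

```text
100 [[488.0, 206.0, 266.0], [493.0, 201.0, 267.0], [500.0, 198.0, 266.0]] [34. 38. 28.]
103 [[485.0, 200.0, 263.0], [491.0, 198.0, 263.0], [497.0, 194.0, 263.0]] [31. 29. 27.]
106 [[491.0, 216.0, 250.0], [498.0, 213.0, 250.0], [508.0, 217.0, 246.0]] [30. 28. 72.]
109 [[491.0, 217.0, 244.0], [499.0, 217.0, 242.0], [508.0, 218.0, 240.0]] [34. 29. 72.]
112 [[491.0, 218.0, 238.0], [497.0, 213.0, 238.0], [507.0, 217.0, 234.0]] [41. 26. 68.]
115 [[492.0, 221.0, 231.0], [497.0, 214.0, 233.0], [506.0, 216.0, 229.0]] [47. 33. 69.]
118 [[491.0, 219.0, 226.0], [499.0, 220.0, 224.0], [507.0, 220.0, 221.0]] [52. 36. 65.]
121 [[494.0, 228.0, 216.0], [496.0, 215.0, 220.0], [505.0, 217.0, 217.0]] [62. 37. 66.]
124 [[495.0, 232.0, 208.0], [502.0, 229.0, 207.0], [510.0, 228.0, 206.0]] [96. 73. 74.]
127 [[502.0, 248.0, 193.0], [507.0, 240.0, 195.0], [512.0, 234.0, 196.0]] [136.  70.  62.]
130 [[662.0, 597.0, 0.0], [505.0, 239.0, 190.0], [513.0, 236.0, 189.0]] [147.  72.  62.]
133 [[652.0, 579.0, 1.0], [505.0, 240.0, 183.0], [511.0, 234.0, 184.0]] [163.  69.  64.]
136 [[642.0, 559.0, 3.0], [505.0, 241.0, 176.0], [511.0, 236.0, 177.0]] [165.  72.  64.]
139 [[636.0, 546.0, 1.0], [503.0, 238.0, 171.0], [511.0, 237.0, 170.0]] [168.  67.  66.]
142 [[628.0, 532.0, 0.0], [502.0, 238.0, 165.0], [510.0, 236.0, 163.0]] [177.  65.  65.]
145 [[517.0, 291.0, 130.0], [503.0, 240.0, 158.0], [509.0, 236.0, 157.0]] [91. 72. 64.]
148 [[512.0, 281.0, 130.0], [519.0, 277.0, 129.0], [526.0, 272.0, 129.0]] [64. 89. 95.]
151 [[505.0, 266.0, 131.0], [nan, nan, nan], [518.0, 256.0, 132.0]] [136. 142. 131.]
[(128, 61), (131, 164), (212, 11), (218, 11), (227, 8), (230, 16), (233, 7), (236, 45), (239, 130)]
```

```bash
cat > fit.py <<'E'
from h import *
from scipy.optimize import least_squares
def fit(lo,hi,n=4,zlo=None):
    o=manip.get_obs();p=o["position"];Q=[]
    for _ in range(n):
        f=grab_frame("side");W=cloud(f);C=f["color"].mean(2)
        m=(np.hypot(W[...,0]-p[0],W[...,1]-p[1])<22)&(W[...,2]>lo)&(W[...,2]<hi)&(C<90)&(C>52)
        Q.append(W[m])
    Q=np.vstack(Q);zc=(lo+hi)/2
    g=lambda a:np.hypot(Q[:,0]-a[0]-a[2]*(Q[:,2]-zc),Q[:,1]-a[1]-a[3]*(Q[:,2]-zc))-10
    r=least_squares(g,[p[0],p[1],0,0],loss="soft_l1",f_scale=1.)
    a=r.x;print(len(Q),"axis at zc",zc,a[:2].round(1),"tilt deg",np.degrees(a[2:]).round(1),"rms",np.sqrt(np.mean(g(a)**2)).round(2),"at z130",(a[:2]+a[2:]*(130-zc)).round(1))
    K=f["intrinsics"]
    print(p.round(1),o["wrist_force"].round(1),o["t"],o["q"].round(1))
    return f
if __name__=="__main__":
    f=fit(160,195)
    W=cloud(f)
    Q=W[(abs(W[...,2]-130)<4)&(np.hypot(W[...,0]-511,W[...,1]-246)<55)&(f["color"].mean(2)>110)]
    print("bush visible",Q.mean(0),len(Q))
    a=rect(f,(511,247),40,130,8); g=cv2.GaussianBlur(cv2.cvtColor(a,cv2.COLOR_RGB2GRAY),(0,0),4)
    v,_=cv2.threshold(g,0,255,cv2.THRESH_OTSU); m=(g>105).astype(np.uint8)
    cs,_=cv2.findContours(m,cv2.RETR_CCOMP,cv2.CHAIN_APPROX_NONE)
    for c in sorted(cs,key=cv2.contourArea)[-4:]:
        if len(c)>30:(x,y),d,_=cv2.fitEllipse(cv2.convexHull(c));print(511+x/8-40,247-y/8+40,np.array(d)/8)
E
python3 fit.py
```

```text
563 axis at zc 177.5 [511.7 245.3] tilt deg [ 1.6 -1.7] rms 1.38 at z130 [510.4 246.7]
[513.5 243.8 171. ] [ 0.2 -0.5 -3.2] 10.1333 [ 19.7   7.6  78.3   0.   94.  -41. ]
bush visible [511.57700898 245.70396805 131.53689874] 209
549.483757019043 208.82269287109375 [ 3.63796735 14.84626675]
562.9983749389648 271.65145683288574 [16.1865654  52.28310013]
512.5239868164062 247.20907592773438 [20.48537636 24.05716133]
511.2575149536133 247.91765213012695 [52.6049118  54.75338364]
```

Call:
move_arm --steps '[[[0.1,0.2,0.5,0],[0.1,0.2,1,0],[0.1,0.2,1.5,0],[0.1,0.2,2,0],[0.1,0.2,2.5,0],[0.1,0.2,2.8,0],[0.1,0.2,2.8,0],[0.1,0.2,2.8,0]]]'

```text
t: 11.0
position: [512.7, 245.0, 141.0]
tool_rot: [[-0.871, 0.49, -0.002], [0.49, 0.871, -0.003], [0.001, -0.003, -1.0]]
wrist_force: [-0.6, -4.9, -5.4]
grip_width: 39.0
grasp_force: 62.1
```

Call:
move_arm --steps '[[[0,-0.05,0.4,0],[-0.05,-0.1,0.7,0],[-0.05,-0.1,0.7,0]]]'

```text
t: 11.25
position: [513.0, 244.8, 134.7]
tool_rot: [[-0.872, 0.49, -0.001], [0.49, 0.872, -0.001], [0.001, -0.001, -1.0]]
wrist_force: [-2.5, -4.2, -2.1]
grip_width: 39.0
grasp_force: 62.4
```

Run:
```python
from h import *
f=avg("side",3);save("in1",cv2.resize(f["color"][90:210,165:325],(800,600)))
o=manip.get_obs();print(o["position"].round(1),o["wrist_force"].round(1),o["moment"].round(2),o["t"])
```

```text
[512.9 244.8 134.8] [-1.3 -4.1 -4.3] [-1.01  0.36  0.  ] 11.4
```

View pics/in1.png

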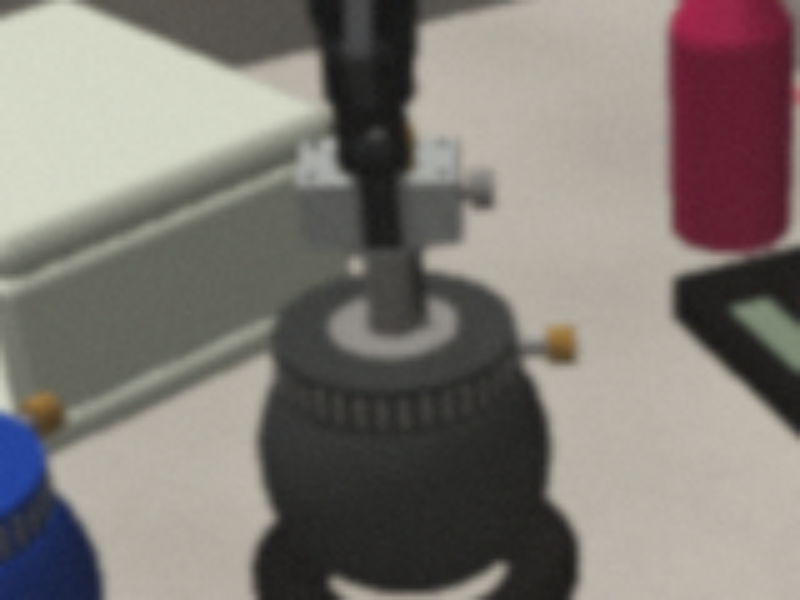

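The picture shows the shank in the bore at (395,330) with the key just above the face. Force is small, so I'll continue down with a small -y relief.

Call:
move_arm --steps '[[[-0.05,-0.08,0.3,0],[-0.05,-0.08,0.6,0],[-0.05,-0.08,0.9,0],[-0.05,-0.08,1.1,0],[-0.05,-0.08,1.1,0]]]'

```text
t: 11.82
position: [513.3, 244.4, 123.8]
tool_rot: [[-0.872, 0.49, -0.0], [0.49, 0.872, 0.0], [0.0, 0.0, -1.0]]
wrist_force: [-1.7, -3.6, -2.8]
grip_width: 39.1
grasp_force: 62.5
```

Call:
move_arm --steps '[[[0,-0.05,0.3,0],[-0.05,-0.05,0.6,0],[-0.05,-0.05,0.9,0],[-0.05,-0.05,1,0],[-0.05,-0.05,1,0]]]'

```text
t: 12.23
position: [513.4, 244.2, 113.3]
tool_rot: [[-0.872, 0.49, -0.001], [0.49, 0.872, 0.001], [0.001, 0.001, -1.0]]
wrist_force: [-0.8, -0.2, -4.3]
grip_width: 39.2
grasp_force: 62.3
```

Call:
move_arm --steps '[[[0,0,0.3,0],[0,0,0.6,0],[0,0,0.9,0],[0,0,1.1,0],[0,0,1.1,0]]]'

```text
t: 12.65
position: [513.6, 243.9, 104.5]
tool_rot: [[-0.872, 0.49, 0.001], [0.49, 0.872, 0.001], [-0.0, 0.001, -1.0]]
wrist_force: [-3.7, -1.6, 3.7]
grip_width: 38.9
grasp_force: 63.3
```

Call:
move_arm --steps '[[[0,0,0.2,0],[0,0,0.4,0],[0,0,0.6,0],[0,0,0.8,0],[0,0,0.8,0]]]'

```text
t: 13.07
position: [513.7, 244.0, 98.0]
tool_rot: [[-0.872, 0.49, 0.002], [0.49, 0.872, 0.001], [-0.001, 0.002, -1.0]]
wrist_force: [-6.0, -2.3, 9.2]
grip_width: 39.1
grasp_force: 64.0
```

Call:
move_arm --steps '[[[0.05,0,0.2,0],[0.05,0,0.4,0],[0.05,0,0.6,0],[0.05,0,0.6,0],[0.05,0,0.6,0]]]'

```text
t: 13.48
position: [513.8, 244.0, 97.1]
tool_rot: [[-0.872, 0.49, 0.005], [0.49, 0.872, 0.001], [-0.004, 0.004, -1.0]]
wrist_force: [-13.0, -5.2, 25.5]
grip_width: 39.4
grasp_force: 65.9
```

Call:
move_arm --steps '[[[0.05,-0.06,0,0],[0.1,-0.12,0,0],[0.1,-0.12,0,0],[0.1,-0.12,0,0]]]'

```text
t: 13.82
position: [513.9, 244.0, 97.1]
tool_rot: [[-0.872, 0.489, 0.009], [0.49, 0.872, 0.002], [-0.006, 0.006, -1.0]]
wrist_force: [-6.8, -3.1, 23.0]
grip_width: 39.0
grasp_force: 65.7
```

Run:
```python
from h import *
o=manip.get_obs();p=o["position"];print(p.round(2),o["tool_rot"].round(4).tolist(),o["wrist_force"].round(1),o["moment"].round(2),o["grip_width"],o["t"])
f=avg("side",3);save("home",cv2.resize(f["color"][90:210,165:325],(800,600)))
W=cloud(f);C=f["color"].mean(2)
m=(np.hypot(W[...,0]-512,W[...,1]-246)<45)&(C>100)&(W[...,2]>140)
h,e=np.histogram(W[m][:,2],np.arange(140,190,2));print([(int(a),int(b)) for a,b in zip(e,h) if b>3])
```

```text
[513.94 244.02  97.07] [[-0.872, 0.4895, 0.0086], [0.4895, 0.872, 0.0025], [-0.0063, 0.0064, -1.0]] [-6.8 -3.1 23. ] [-1.07  2.05  0.02] 38.98492085881949 13.8167
[(154, 4), (156, 11), (158, 9), (162, 12), (164, 101), (166, 50)]
```

View pics/home.png

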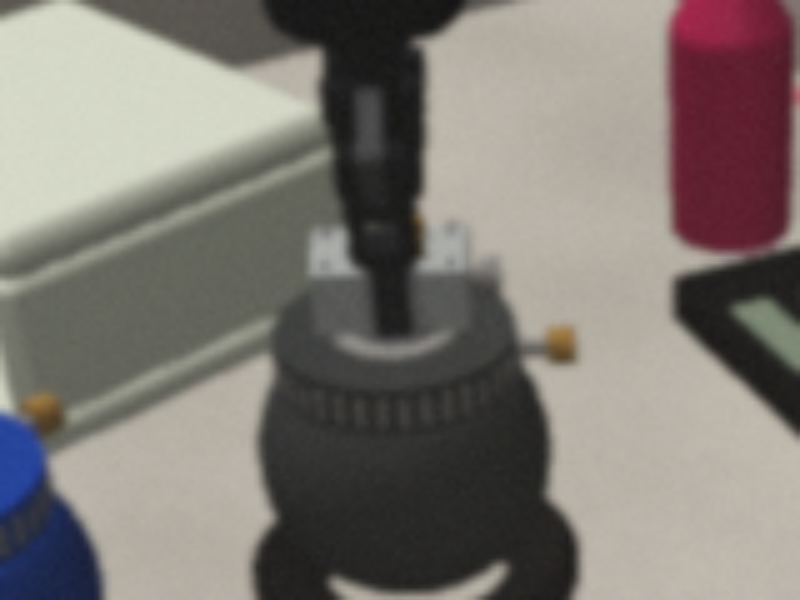

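The clamp is home. The shoulder is down on the bush (only the bush's front rim shows at (395,350)), and the head top is at z≈165 (164 expected). Travel stopped hard with about 23 N of push, and the grip holds at 66 N. I'm handing it in.

```bash
python3 -c "
from station import manip
print(manip.sign_off())"
```

```text
the job is handed in; nothing more can be done
None
```

The pendant clamp is in the dark block with its key in the keyway and its shoulder home on the bush. The arm is still gripping it and holding it down with about 23 N; the job was handed in at about 14 s. On the first try the fingers came down on top of the clamp and touched its pendant with about 5 N, because the reported tool height was 38 mm too low. The pendant and pins looked undamaged afterwards.

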